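# Park the gearmotor carriage at the index post

## Robot

A 6-joint arm with a two-finger parallel gripper is mounted at the origin on the work surface. World frame = base frame: x ahead of the robot, y to its left, z up, the work surface at z = 0. Lengths are in m, angles in rad, forces in N, time in s.
With the tool pointing down it reaches from about 0.35 to 0.975 m from the base axis. Payload 4.9 kg.
Tool frame: the origin (TCP) lies at the very end of the fingers, on their centre line; the grasp point (between the pads) lies 19 mm behind it; z points along the fingers, y is the line along which they close (so a half turn about z gives the same grasp; the last joint's range is limited). The gripper opens to 85 mm and grips with 20 to 120 N. Pads are 22 mm wide; open, the fingers measure 114 mm over their backs; the gripper's body (76 mm by 85 mm) begins 54 mm behind the grasp point. The pads swing forward as they close: fully open they stand 13 mm farther back than shut.
Start: joints at [-1.245, 0.053, 1.613, -0, 1.476, -0.119], TCP at [0.269, -0.564, 0.231] pointing down, gripper open.
Joint ranges: [-3.01, 3.01], [-1.01, 2.22], [0.06, 2.58], [-1.02, 4.17], [0.09, 2.62], [-3.14, 3.14]. Speed limits (rad/s): [2.57, 2.57, 3.14, 3.14, 3.14, 3.14].

## Interface

Orientations are given as a unit quaternion [w, x, y, z].
In Python, from plant import monitor, vision, manip gives the robot as it stands. The module is installed in compiled form; this text tells all that it offers.
- The arm moves only by the tool arm_command, never from a script. Its argument "rows" is a list of rows, each a list of 3 entries, a list of its own where there are three numbers: the finger opening in mm, from 0 to 85.4, then the shift along the world's x, y, z in units of 30 cm (1.0 is 30 cm), then the turn, a rotation vector about the world's x, y, z in units of pi/2 rad (1.0 is pi/2 rad). In form: [[claw, [x, y, z], [wx, wy, wz]], ...]. A call has 1 to 12 rows; each row is the pose to reach, as a shift and turn from the pose commanded when the call began; what a row does not reach only later rows make up. A row lasts 1/12 s, in which the tool goes at most 41.7 mm and 7.16 degrees, less where a joint would pass 70% of its speed; a pose out of reach is approached as far as the arm can. A call with a number of a shift or a turn outside -1 to 1 is refused whole. A call with a gripper value outside its range is refused whole. The fingers move at their own pace and stop on an object; the grip force is fixed at half the most. Time passes only in rows, so rows that repeat a pose let the fingers close. It gives the time, the measured TCP pose, the force, the opening and the grip force at its end, in the units of the state.
- monitor.state(): the state, without advancing time (a new reading comes with each control period).
- vision.grab_frame(name): name is "scene" or "top"; returns a dict with "color" (480x640x3 uint8, red, green, blue), "z_map" (480x640 float32, m along the optical axis (not along the pixel's ray), 0 where there is no reading), "mtx" (3x3 intrinsics, pixels), "k1" (the pictures are not rectified: a ray, as slopes to the right and down, at radius r is drawn at 1 + k1 r^2 times it, then the intrinsics apply), "R" (3x3) and "t" (3): a world point X has camera coordinates R X + t. Camera axes: x right, y down, z forward; pixel columns grow to the right and rows downward; lengths in m; the calibration is good to about 2 mm. A picture is of the moment at which its call begins.
- manip.job_done(): hands the job in; it is judged then, once.
The state is a dict: "time": time; "joint_pos": joint angles; "joint_vel": joint speeds; "joint_efforts": joint torques, N m; "tool_pos": TCP position; "tool_rot": TCP orientation; "contact_force": force on the tool from outside, world axes, zero at the start; "ft_torque": the same for the moment, N m; "gripper_width": opening from 0.0 (shut) to 1.0 (fully open); "grasp_force": force on a finger pad.
Only numpy, scipy, OpenCV 4.12 (cv2) and the standard library are available. Lean on these libraries where they do the work, as an engineer would, in place of code of your own. Each camera call takes 0.05 s, during which the arm holds its last target. There are 200 camera calls.

## Task

With closed fingers lowered into the gap between the carriage's two sprung pads, push the free-running gearmotor carriage along its track to the left and brake it so that its pointer comes to rest level with the blade of the index post and stays there for a few seconds. Touch the carriage only on the two rubber pad faces, never gripping or leaning on it, do not let it strike the stop at either end, and leave the tools and parts lying before the track alone. Finish with the fingers clear and the carriage standing still at the mark.

Things in the scene. Friction and masses are not known exactly. Their poses are not given: they have to be found in the camera images.
- carriage (a joint): Position in m of the carriage along its track (the rail's +y, to the robot's left), 0 at the track's middle. It meets the stop at the +y end at 0.260, the one at the -y end at -0.250; within 3 mm counts as struck. About 4 kg in all (true mass up to 30 % off), on ball bearings with almost no drag: 0.04 N dry plus 0.25 N per m/s, so from 0.05 m/s it coasts on for some 100 mm.
- pad_front (a joint): How far in m the front pad is pressed in (to +y of the rail), 0 at rest, 0.032 at its end. Rubber-faced steel plate 60 mm wide (x), 16 mm thick, 50 mm high (73 to 123 mm above the table) on a free bouncy spring, nominally 70 N/m, no preload, hardly any damping. At the carriage's +y end, facing -y: pushed from inside the gap it drives the carriage to +y.
- pad_rear (a joint): The same for the rear pad at the carriage's -y end: it faces +y and is pressed in to -y, 0 to 0.032, also 70 N/m. Fingers held against it from inside brake a carriage moving to +y, or drive it to -y. Between the two faces at rest lies a gap of 160 mm, open above, on the robot's side of the deck, for the closed fingers.
- face_front (a point): Centre of the front pad's rubber face, 98 mm above the table; it moves with the pad. At rest 80 mm to +y of the carriage's middle and 50 mm to -x of the track's centre line.
- face_rear (a point): Centre of the rear pad's rubber face, 98 mm above the table; it moves with the pad. At rest 80 mm to -y of the carriage's middle and 50 mm to -x of the track's centre line.
- pointer (a point): Tip of the steel pointer on the deck's edge away from the robot, level with the carriage's middle along the track, 124 mm to +x of the centre line, 56 mm above the table.
- mark (a point): The mark: tip of the steel blade (8 mm thick, 58 to 82 mm above the table) of the index post, 66 mm above the table, beside the track on the side away from the robot; the blade points to the track. Axes parallel to the rail's.
- rail: The fixed track: a dark steel base 170 x 900 mm with two round rails along its own y and a grey stop plate 87 mm high at either end. Origin at the middle of its underside, on the table; x away from the robot, y along the track to the robot's left. Its place and yaw vary.
- deck_middle (a point): Carriage deck, aluminium, 200 mm (x) by 332 mm (y), top 60 mm above the table, with a gearmotor on the half away from the robot (top 147 mm) and two grey spring housings behind the pads (76 x 34 mm, top 130 mm, 132 to 166 mm from the middle). Not to be touched, nor the steel backs of the pads. This point: centre of the deck's top; it moves with the carriage.
- screwdriver: Bystander, to be left alone: screwdriver, about 200 mm, lying between the robot and the track.
- wrench: Bystander, to be left alone: flat steel wrench lying between the robot and the track.
- tape_roll: Bystander, to be left alone: roll of black tape, 90 mm across, 24 mm high, lying flat on the robot's side of the track.
- flange: Bystander, to be left alone: steel disc, 70 mm across, 18 mm high, lying flat on the robot's side of the track.
Things that resemble listed ones, but are neither listed nor needed, are in the scene too. There is more than one size of the part that bears mark; the job needs the smallest.

How it is judged:
By the outcome, as a careful person would: the job done as asked, in the order asked, and still so for the second after the job is handed in, with the robot touching nothing.
It also fails if it takes over 40 s, if anything falls off the work surface, if the arm or the gripper's body presses on something with over 40 N, if the wrist force passes 120 N, or if a joint passes its speed limit or range.

## Working session

There is one attempt and no reset: what is moved stays moved. The work goes in short steps, Python scripts to look and compute and a tool call to move; the robot and the scene stay as the last step left them, time stands still between calls to the robot, and variables do not carry over. Pictures are saved under pics/ and viewed, at most 10 in all, crops included, and the job is handed in when it is done.

Besides the shell and the picture viewer there is one more tool, called after "Request:" as a command line: name --argument value ..., lists and objects as JSON in quotes. arm_command: Moves the arm, as the interface text tells. Shifts and turns lie within -1 to 1; 1 stands for 30 cm of shift or pi/2 rad of turn. Its arguments: {"type":"object","properties":{"rows":{"type":"array"}},"required":["rows"]}

```bash
mkdir -p pics
cat > h.py <<'E'
import numpy as np, cv2
from plant import monitor, vision, manip
def ray(f,u,v):
    K=f["mtx"]; d=np.array([(u-K[0,2])/K[0,0],(v-K[1,2])/K[1,1]]); s=d.copy()
    for _ in range(20): s=d/(1+f["k1"]*(s@s))
    return np.array([s[0],s[1],1.])
def atz(f,u,v,z):
    R=np.array(f["R"]);t=np.array(f["t"]); c=-R.T@t; w=R.T@ray(f,u,v)
    return c+w*(z-c[2])/w[2]
def dep(f,u,v):
    R=np.array(f["R"]);t=np.array(f["t"]); z=f["z_map"][int(round(v)),int(round(u))]
    return R.T@(ray(f,u,v)*z-t)
def proj(f,X):
    R=np.array(f["R"]);t=np.array(f["t"]);p=R@np.array(X)+t; s=p[:2]/p[2]; s=s*(1+f["k1"]*(s@s)); K=f["mtx"]
    return np.array([K[0,0]*s[0]+K[0,2],K[1,1]*s[1]+K[1,2]])
def cloud(f):
    R=np.array(f["R"]);t=np.array(f["t"]);K=f["mtx"]
    v,u=np.mgrid[:480,:640]; d=np.stack([(u-K[0,2])/K[0,0],(v-K[1,2])/K[1,1]],-1); s=d.copy()
    for _ in range(20): s=d/(1+f["k1"]*(s**2).sum(-1,keepdims=True))
    z=f["z_map"][...,None]; P=np.concatenate([s*z,z],-1)
    return (P-t)@R
E
python3 - <<'E'
from h import *
import pickle
for n in("scene","top"):
    f=vision.grab_frame(n); cv2.imwrite(f"pics/{n}0.png",f["color"][...,::-1]); pickle.dump(f,open(f"{n}0.pkl","wb"))
    R=np.array(f["R"]); print(n,f["k1"],f["mtx"],-R.T@np.array(f["t"]))
print(monitor.state())
E
```

```text
scene -0.1193493616138432 [[607.74750043   0.         318.48522575]
 [  0.         607.74750043 240.5968764 ]
 [  0.           0.           1.        ]] [ 0.36189034 -0.56613265  1.46227386]
top -0.20637965195398342 [[615.08330123   0.         321.21651088]
 [  0.         615.08330123 233.4637038 ]
 [  0.           0.           1.        ]] [0.35565936 0.10511493 1.45941191]
{'time': 0.1, 'joint_pos': array([-1.24500848e+00,  5.33017168e-02,  1.61413831e+00,  6.77708011e-06,
        1.47600940e+00, -1.19009822e-01]), 'joint_vel': array([ 1.47487046e-03, -8.79195385e-04, -2.98831018e-03,  1.14517017e-03,
        9.46625797e-05,  1.03770499e-03]), 'joint_efforts': array([-4.79709743e-04, -3.94904029e+01, -3.71362174e+01, -1.02809336e-04,
        3.87382403e-03,  3.82372320e-05]), 'tool_pos': array([ 0.26873873, -0.56365535,  0.2301902 ]), 'tool_rot': array([-9.23776287e-04,  9.75370796e-01,  2.20569598e-01, -9.24589465e-05]), 'contact_force': array([0.09565513, 0.37444323, 0.77557297]), 'ft_torque': array([-0.01145341,  0.00675281,  0.000149  ]), 'grasp_force': 0.0, 'gripper_width': 0.999399537840461}
```

View pics/scene0.png

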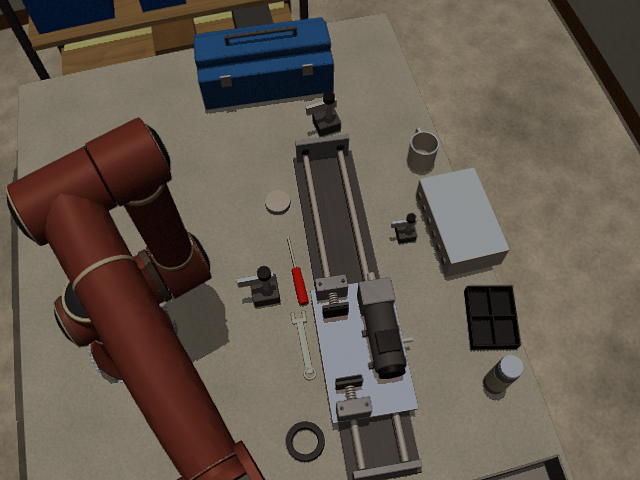

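View pics/top0.png

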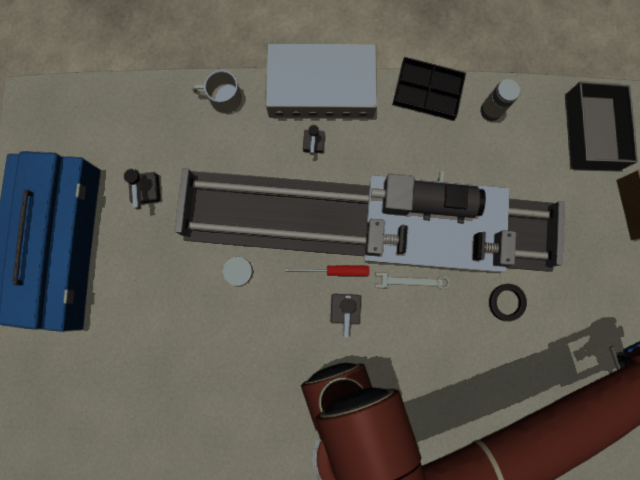

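Both views show the carriage near the track's −y end, with its pointer at scene (411,341) and top (441,176). Three posts could be the index post:
- Small post: top (313,141), scene (406,229). It stands beyond the track with its blade pointing at it.
- Larger post at the track's left end: top (143,188), scene (325,115).
- Larger post on the robot's side: top (346,310), scene (263,287).

The small one fits the description, so I'll check it in a close crop.

Run:
```python
from h import *
import pickle
T=pickle.load(open("top0.pkl","rb"));S=pickle.load(open("scene0.pkl","rb"))
def crop(f,u,v,w,h,k): return cv2.resize(f["color"][v:v+h,u:u+w,::-1],None,fx=k,fy=k,interpolation=cv2.INTER_CUBIC)
a=crop(T,290,115,50,50,6);b=crop(S,380,205,50,50,6);c=crop(T,360,165,160,110,5)
im=np.zeros((850,800,3),np.uint8)
im[:300,:300]=a; im[:300,300:600]=b; im[300:850]=c
cv2.imwrite("pics/c1.png",im[:300,:600]); cv2.imwrite("pics/c2.png",im[300:])
P=cloud(T)
# rail yaw from rail base edges/stop corners: deck-top points
m=(abs(P[...,2]-.06)<.006)
col=T["color"].astype(int); m[:, :364]=0; m[:,512:]=0
pts=np.stack(np.nonzero(m)[::-1],-1).astype(np.float32)
q=P[m][:,:2].astype(np.float32); r=cv2.minAreaRect(q); print(len(q),r, cv2.boxPoints(r))
for n,u,v in(("stopL",183,203),("stopR",559,233),("post",313,141)): print(n,dep(T,u,v))
```

```text
6281 ((0.649707555770874, -0.17440922558307648), (0.34479814767837524, 0.4203227758407593), 89.97042083740234) [[ 0.4394572  -0.34669977]
 [ 0.8597799  -0.3469168 ]
 [ 0.85995793 -0.00211868]
 [ 0.43963522 -0.00190166]]
stopL [0.59040857 0.41441349 0.08569674]
stopR [ 0.52609162 -0.45581528  0.0871792 ]
post [0.73692013 0.1180982  0.08375241]
```

View pics/c1.png

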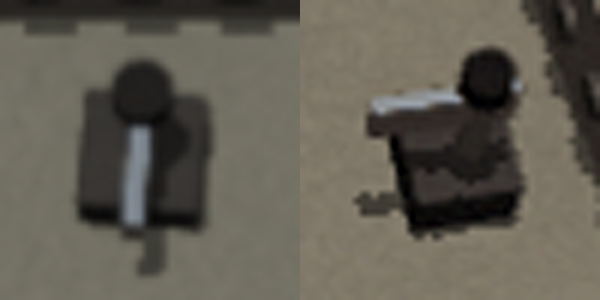

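View pics/c2.png

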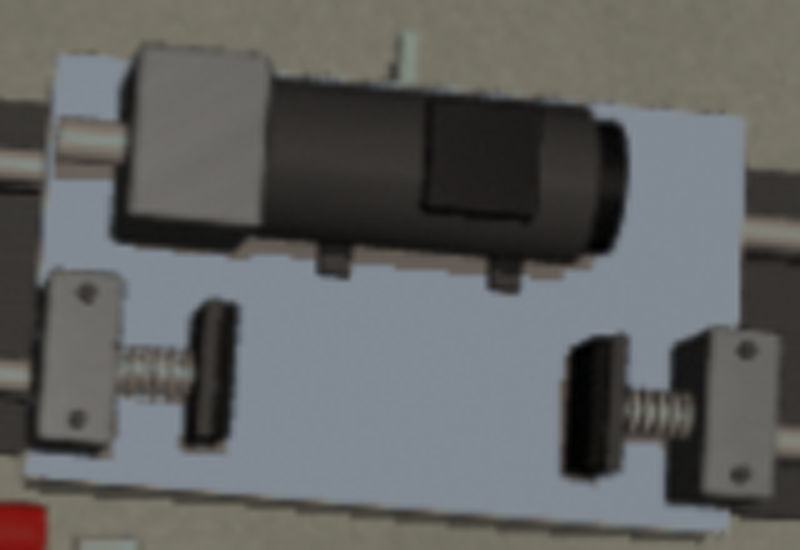

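Crop 1 shows the small post with its white blade. The blade tip is at about top (312.2,152), scene (392,222.5). Crop 2 shows the pointer tip at about top (441.8,171.6), and the deck corners at crop (55,55), (747,117), (25,482) and (728,530).

Run:
```python
from h import *
import pickle
from scipy.optimize import least_squares
T=pickle.load(open("top0.pkl","rb"));S=pickle.load(open("scene0.pkl","rb"))
C=[(360+x/5-.4,165+y/5-.4) for x,y in((55,55),(747,117),(25,482),(728,530))]
W=np.array([atz(T,u,v,.06)[:2] for u,v in C]);print(W)
# fit pose x,y,yaw of deck
loc=np.array([(.1,.166),(.1,-.166),(-.1,.166),(-.1,-.166)])
def fit(p):
    c,s=np.cos(p[2]),np.sin(p[2]); return (loc@np.array([[c,s],[-s,c]])+p[:2]-W).ravel()
r=least_squares(fit,[.65,-.17,0]);p=r.x;print("deck",p,r.fun*1000)
ex=np.array([np.cos(p[2]),np.sin(p[2])]);ey=np.array([-ex[1],ex[0]])
ptr=atz(T,441.4,171.4,.058)[:2]; print("ptr local",(ptr-p[:2])@ex,(ptr-p[:2])@ey)
m=atz(T,312.0,151.6,.082); print("mark top",m,"scene",atz(S,391.8,222.4,.082)); 
# triangulate
def res(X): return np.r_[proj(T,X)-(312.,151.6),proj(S,X)-(391.8,222.4)]
q=least_squares(res,m);print(q.x,q.fun)
for M in(m,q.x): print("mark rel",(M[:2]-p[:2])@ex,(M[:2]-p[:2])@ey)
# rails direction + stops from cloud
P=cloud(T); 
for lo,hi in((175,195),(550,570)):
    k=(abs(P[...,2]-.087)<.008); k[:,:lo]=0;k[:,hi:]=0; k[:160]=0;k[280:]=0
    q=P[k][:,:2]; print("stop",len(q),cv2.minAreaRect(q.astype(np.float32)), q.mean(0),(q.mean(0)-p[:2])@ex,(q.mean(0)-p[:2])@ey)
```

```text
[[ 0.66142926 -0.01626576]
 [ 0.63609655 -0.34607197]
 [ 0.46237894 -0.00142248]
 [ 0.44059728 -0.33029247]]
deck [ 0.55012551 -0.17351317 -0.07301252] [ 0.53913967  1.01555804  1.65322003 -0.29370728  0.12229925  0.76181816
 -2.31465895 -1.48366892]
ptr local 0.12423409376395501 -0.0012211193461488922
mark top [0.71213926 0.12023031 0.082     ] scene [0.71008459 0.12372267 0.082     ]
[0.70931779 0.12013761 0.08946748] [ 0.00175075  0.37656405  0.39851674 -0.14018328]
mark rel 0.1401542093640658 0.30477940217777244
mark rel 0.13734701483107328 0.3044811317236768
stop 461 ((0.5984751582145691, 0.41951990127563477), (0.017944898456335068, 0.15030811727046967), 84.8547134399414) [0.59571153 0.41872521] 0.002262155711653141 0.5939859116189001
stop 449 ((0.5283699035644531, -0.4595032334327698), (0.01979454793035984, 0.1509082019329071), 84.84593963623047) [ 0.52715182 -0.45870224] -0.0021086067254250003 -0.2861051383312712
```

The small post is the choice: its blade points at the track from the far side. The pointer has to travel about 0.305 m to +y along the rail, whose yaw is about −0.078. I'll move to above the gap with the fingers closing.

Request:
arm_command --rows '[[0, [0.02, 0.05, 0], [0, 0, 0.03]], [0, [0.07, 0.14, 0], [0, 0, 0.1]], [0, [0.13, 0.25, 0], [0, 0, 0.17]], [0, [0.19, 0.36, 0], [0, 0, 0.25]], [0, [0.25, 0.47, 0], [0, 0, 0.33]], [0, [0.31, 0.59, 0], [0, 0, 0.41]], [0, [0.37, 0.7, 0], [0, 0, 0.49]], [0, [0.42, 0.8, 0], [0, 0, 0.56]], [0, [0.47, 0.9, 0], [0, 0, 0.62]], [0, [0.51, 0.96, 0], [0, 0, 0.66]], [0, [0.52, 0.99, 0], [0, 0, 0.668]], [0, [0.52, 0.99, 0], [0, 0, 0.668]]]'

```text
time: 1.1
tool_pos: [0.4252, -0.2656, 0.2309]
tool_rot: [-0.0, 0.733, 0.68, -0.0]
contact_force: [0.5, -0.4, -0.3]
gripper_width: -0.001
grasp_force: 0.0
```

```bash
cat > tr.py <<'E'
from h import *
import pickle, sys
yaw=-0.0775; ex=np.array([np.cos(yaw),np.sin(yaw),0]); ey=np.array([-ex[1],ex[0],0]); D0=np.array([.5501,-.1735,0])
def track(lo=-.03,hi=.36,names=("top","scene"),save=None):
    st=monitor.state(); out=[]; t0=st["time"]
    for i,n in enumerate(names):
        f=vision.grab_frame(n); r=pickle.load(open(f"{n}0.pkl","rb"))
        if save: cv2.imwrite(f"pics/{n}{save}.png",f["color"][...,::-1])
        P=cloud(r); x=(P-D0)@ex; y=(P-D0)@ey
        m=(abs(x)<.126)&(x>-.02)&(abs(y)<.175)&(P[...,2]>.045)&(P[...,2]<.17)
        g=lambda q:cv2.GaussianBlur(cv2.cvtColor(q["color"],cv2.COLOR_RGB2GRAY),(0,0),.8).astype(np.float32)
        G0,G=g(r),g(f); Q=P[m]; a=G0[m]
        R,t,K=np.array(f["R"]),np.array(f["t"]),f["mtx"]
        def cost(s):
            p=(Q+s*ey)@R.T+t; q=p[:,:2]/p[:,2:]; q=q*(1+f["k1"]*(q**2).sum(1,keepdims=True))
            u=(K[0,0]*q[:,0]+K[0,2]).astype(np.float32);v=(K[1,1]*q[:,1]+K[1,2]).astype(np.float32)
            b=cv2.remap(G,u[:,None],v[:,None],cv2.INTER_LINEAR).ravel()
            return np.minimum(abs(a-b),25).mean()
        S=np.arange(lo,hi,.002); c=[cost(s) for s in S]; s0=S[np.argmin(c)]
        S=np.arange(s0-.003,s0+.003,.0002); c=np.array([cost(s) for s in S]); k=np.polyfit(S-s0,c,2); 
        out.append((n,round(t0+.05*i,3),round((S[c.argmin()])*1e3,1),round((s0-k[1]/2/k[0])*1e3,1),round(c.min(),1)))
    L=(st["tool_pos"]-D0)
    print(out); print("t",round(t0,3),"tool local x,y,z",L@ex,L@ey,L[2],"q",st["tool_rot"].round(4),"F",(st["contact_force"]).round(2),"w",round(st["gripper_width"],3))
if __name__=="__main__": track(save=sys.argv[1] if len(sys.argv)>1 else None)
E
python3 tr.py
```

```text
[('top', 1.1, np.float64(-0.2), np.float64(-0.1), np.float32(4.3)), ('scene', 1.15, np.float64(-0.2), np.float64(0.0), np.float32(4.0))]
t 1.1 tool local x,y,z -0.11735339040693991 -0.10144204534482412 0.23088138992485385 q [-4.000e-04  7.330e-01  6.803e-01 -0.000e+00] F [ 0.49 -0.36 -0.25] w -0.001
```

Request:
arm_command --rows '[[0, [0.04, 0.08, 0], [0, 0, 0]], [0, [0.1, 0.2, 0], [0, 0, 0]], [0, [0.16, 0.32, 0], [0, 0, 0]], [0, [0.22, 0.43, 0], [0, 0, 0]], [0, [0.245, 0.471, -0.02], [0, 0, 0]], [0, [0.245, 0.471, -0.1], [0, 0, 0]], [0, [0.245, 0.471, -0.2], [0, 0, 0]], [0, [0.245, 0.471, -0.3], [0, 0, 0]], [0, [0.245, 0.471, -0.38], [0, 0, 0]], [0, [0.245, 0.471, -0.45], [0, 0, 0]], [0, [0.245, 0.471, -0.487], [0, 0, 0]], [0, [0.245, 0.471, -0.487], [0, 0, 0]]]'

```text
time: 2.2
tool_pos: [0.496, -0.1263, 0.0819]
tool_rot: [-0.003, 0.735, 0.679, -0.001]
contact_force: [-0.3, -0.1, -0.9]
gripper_width: 0.003
grasp_force: 0.0
```

```bash
python3 tr.py a; python3 -c "
import cv2
a=cv2.imread('pics/scenea.png')[230:470,250:450];b=cv2.imread('pics/topa.png')[140:300,330:540]
cv2.imwrite('pics/ca.png',cv2.hconcat([cv2.resize(a,(400,480)),cv2.resize(b,(400,480))]))"
```

```text
[('top', 2.2, np.float64(-0.4), np.float64(-0.1), np.float32(8.9)), ('scene', 2.25, np.float64(-0.2), np.float64(0.0), np.float32(5.7))]
t 2.2 tool local x,y,z -0.05754366996374662 0.04286836981992119 0.08191543291016966 q [-0.0028  0.7345  0.6786 -0.0014] F [-0.29 -0.1  -0.95] w 0.003
```

View pics/ca.png

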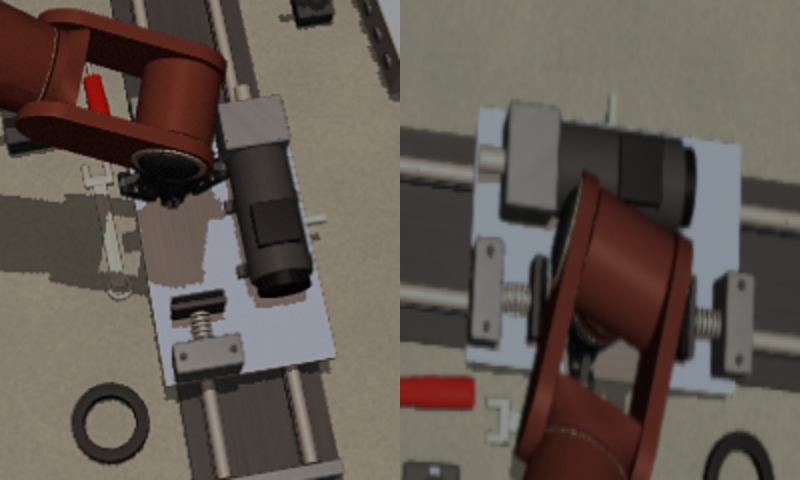

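The fingers stand free inside the gap and nothing has moved. I'll start the soft push to the left.

Request:
arm_command --rows '[[0, [0.0013, 0.0166, 0.01], [0, 0, 0]], [0, [0.003, 0.04, 0.01], [0, 0, 0]], [0, [0.0047, 0.06, 0.01], [0, 0, 0]], [0, [0.0054, 0.07, 0.01], [0, 0, 0]], [0, [0.0058, 0.0747, 0.01], [0, 0, 0]], [0, [0.0062, 0.0797, 0.01], [0, 0, 0]], [0, [0.0067, 0.0863, 0.01], [0, 0, 0]], [0, [0.0075, 0.0963, 0.01], [0, 0, 0]], [0, [0.0084, 0.108, 0.01], [0, 0, 0]], [0, [0.0094, 0.121, 0.01], [0, 0, 0]], [0, [0.0105, 0.135, 0.01], [0, 0, 0]], [0, [0.0116, 0.149, 0.01], [0, 0, 0]]]'

```text
time: 3.3
tool_pos: [0.502, -0.0809, 0.0882]
tool_rot: [0.0, 0.734, 0.679, -0.0]
contact_force: [0.4, -1.2, -0.3]
gripper_width: 0.003
grasp_force: 0.4
```

Run:
```python
from tr import *
track(names=("scene",))
```

```text
[('scene', 3.3, np.float64(7.4), np.float64(7.6), np.float32(4.7))]
t 3.3 tool local x,y,z -0.05516201023257898 0.0886135332775477 0.0882119605884944 q [ 1.000e-04  7.337e-01  6.794e-01 -0.000e+00] F [ 0.39 -1.16 -0.34] w 0.003
```

Request:
arm_command --rows '[[0, [0.0011, 0.0139, 0], [0, 0, 0]], [0, [0.0022, 0.0278, 0], [0, 0, 0]], [0, [0.0033, 0.0417, 0], [0, 0, 0]], [0, [0.0043, 0.0556, 0], [0, 0, 0]], [0, [0.0054, 0.0695, 0], [0, 0, 0]], [0, [0.0065, 0.0834, 0], [0, 0, 0]]]'

```text
time: 3.85
tool_pos: [0.5038, -0.0556, 0.0881]
tool_rot: [-0.0, 0.734, 0.679, -0.0]
contact_force: [-0.0, -1.0, -0.3]
gripper_width: 0.001
grasp_force: 0.0
```

```bash
python3 tr.py
```

```text
[('top', 3.85, np.float64(49.4), np.float64(49.5), np.float32(9.1)), ('scene', 3.9, np.float64(53.2), np.float64(53.6), np.float32(4.9))]
t 3.85 tool local x,y,z -0.05529150880473044 0.1139593443777024 0.08813155307442533 q [-1.000e-04  7.337e-01  6.795e-01 -0.000e+00] F [-0.04 -1.02 -0.33] w 0.001
```

Request:
arm_command --rows '[[0, [0.001, 0.012, 0], [0, 0, 0]], [0, [0.002, 0.022, 0], [0, 0, 0]], [0, [0.003, 0.032, 0], [0, 0, 0]], [0, [0.003, 0.042, 0], [0, 0, 0]], [0, [0.004, 0.052, 0], [0, 0, 0]], [0, [0.005, 0.062, 0], [0, 0, 0]]]'

```text
time: 4.45
tool_pos: [0.5054, -0.0372, 0.0882]
tool_rot: [-0.0, 0.734, 0.679, 0.0]
contact_force: [0.4, 0.2, -0.2]
gripper_width: -0.001
grasp_force: 0.0
```

```bash
python3 tr.py
```

```text
[('top', 4.45, np.float64(96.0), np.float64(96.0), np.float32(9.4)), ('scene', 4.5, np.float64(99.6), np.float64(99.9), np.float32(5.9))]
t 4.45 tool local x,y,z -0.055150143932609766 0.13238081851443254 0.08819619853752256 q [-0.      0.7337  0.6795  0.    ] F [ 0.44  0.23 -0.17] w -0.001
```

Left alone, the carriage would coast to about the mark. I'll give it a slight further push now so that there is something to brake.

Request:
arm_command --rows '[[0, [0.0016, 0.02, 0], [0, 0, 0]], [0, [0.005, 0.0664, 0], [0, 0, 0]], [0, [0.009, 0.1195, 0], [0, 0, 0]], [0, [0.013, 0.169, 0], [0, 0, 0]], [0, [0.016, 0.209, 0], [0, 0, 0]], [0, [0.0187, 0.239, 0], [0, 0, 0]], [0, [0.0205, 0.262, 0], [0, 0, 0]], [0, [0.022, 0.2855, 0], [0, 0, 0]], [0, [0.024, 0.308, 0], [0, 0, 0]], [0, [0.026, 0.33, 0], [0, 0, 0]], [0, [0.0275, 0.352, 0], [0, 0, 0]], [0, [0.028, 0.3585, 0], [0, 0, 0]]]'

```text
time: 5.55
tool_pos: [0.5138, 0.0708, 0.0882]
tool_rot: [-0.0, 0.734, 0.68, 0.0]
contact_force: [-0.6, 0.7, 0.6]
gripper_width: 0.001
grasp_force: 0.0
```

```bash
python3 tr.py
```

```text
[('top', 5.55, np.float64(171.6), np.float64(171.8), np.float32(9.7)), ('scene', 5.6, np.float64(175.2), np.float64(175.6), np.float32(4.8))]
t 5.55 tool local x,y,z -0.05507539190953162 0.2407495430559443 0.08822528357436707 q [-0.000e+00  7.335e-01  6.797e-01  1.000e-04] F [-0.57  0.68  0.57] w 0.001
```

Request:
arm_command --rows '[[0, [-0.0016, -0.02, 0], [0, 0, 0]], [0, [-0.004, -0.053, 0], [0, 0, 0]], [0, [-0.0068, -0.086, 0], [0, 0, 0]], [0, [-0.009, -0.116, 0], [0, 0, 0]], [0, [-0.0103, -0.133, 0], [0, 0, 0]]]'

```text
time: 6.07
tool_pos: [0.5105, 0.0283, 0.0882]
tool_rot: [0.0, 0.734, 0.679, -0.0]
contact_force: [-0.9, -0.3, 0.5]
gripper_width: -0.002
grasp_force: 0.0
```

```bash
python3 tr.py
```

```text
[('top', 6.067, np.float64(207.4), np.float64(207.7), np.float32(9.7)), ('scene', 6.117, np.float64(210.8), np.float64(210.9), np.float32(7.0))]
t 6.067 tool local x,y,z -0.05507490594638997 0.19817673879296743 0.08822851678148456 q [ 1.000e-04  7.343e-01  6.788e-01 -1.000e-04] F [-0.88 -0.29  0.46] w -0.002
```

Request:
arm_command --rows '[[0, [0, 0, 0], [0, 0, 0]], [0, [0, 0, 0], [0, 0, 0]], [0, [0, 0, 0], [0, 0, 0]], [0, [0, 0, 0], [0, 0, 0]], [0, [0, 0, 0], [0, 0, 0]], [0, [0, 0, 0], [0, 0, 0]]]'

```text
time: 6.67
tool_pos: [0.5107, 0.0303, 0.0882]
tool_rot: [0.0, 0.734, 0.68, -0.0]
contact_force: [0.1, -0.8, -0.1]
gripper_width: -0.0
grasp_force: 0.0
```

```bash
python3 tr.py
```

```text
[('top', 6.667, np.float64(244.4), np.float64(244.5), np.float32(10.1)), ('scene', 6.717, np.float64(247.6), np.float64(247.9), np.float32(8.0))]
t 6.667 tool local x,y,z -0.05509230385508203 0.20015531313704626 0.08820702819319741 q [ 0.      0.7336  0.6796 -0.    ] F [ 0.08 -0.79 -0.09] w -0.0
```

Next is the brake. The fingers run ahead of the rear pad at about half the carriage's speed.

Request:
arm_command --rows '[[0, [0.0002, 0.003, 0], [0, 0, 0]], [0, [0.0007, 0.0093, 0], [0, 0, 0]], [0, [0.0013, 0.0166, 0], [0, 0, 0]], [0, [0.0019, 0.0242, 0], [0, 0, 0]], [0, [0.0025, 0.0315, 0], [0, 0, 0]], [0, [0.003, 0.0392, 0], [0, 0, 0]], [0, [0.0036, 0.0466, 0], [0, 0, 0]], [0, [0.0042, 0.0541, 0], [0, 0, 0]], [0, [0.0048, 0.0616, 0], [0, 0, 0]], [0, [0.0054, 0.069, 0], [0, 0, 0]], [0, [0.006, 0.0765, 0], [0, 0, 0]], [0, [0.0065, 0.084, 0], [0, 0, 0]]]'

```text
time: 7.77
tool_pos: [0.5126, 0.0556, 0.0882]
tool_rot: [-0.0, 0.734, 0.679, 0.0]
contact_force: [0.7, 0.4, -0.7]
gripper_width: 0.003
grasp_force: 0.2
```

Run:
```python
from tr import *
track(names=("scene",))
```

```text
[('scene', 7.767, np.float64(299.2), np.float64(299.6), np.float32(8.7))]
t 7.767 tool local x,y,z -0.055089082601482556 0.22547705881392463 0.088194695896231 q [-0.000e+00  7.337e-01  6.795e-01  1.000e-04] F [ 0.75  0.41 -0.68] w 0.003
```

Request:
arm_command --rows '[[0, [0.0006, 0.0078, 0], [0, 0, 0]], [0, [0.0012, 0.0156, 0], [0, 0, 0]], [0, [0.0019, 0.0236, 0], [0, 0, 0]], [0, [0.0025, 0.0316, 0], [0, 0, 0]], [0, [0.0031, 0.0396, 0], [0, 0, 0]], [0, [0.004, 0.05, 0], [0, 0, 0]], [0, [0.005, 0.062, 0], [0, 0, 0]]]'

```text
time: 8.4
tool_pos: [0.5141, 0.0741, 0.0882]
tool_rot: [-0.0, 0.734, 0.679, -0.0]
contact_force: [0.2, -0.3, 1.4]
gripper_width: -0.006
grasp_force: 0.0
```

```bash
python3 tr.py
```

```text
[('top', 8.4, np.float64(303.8), np.float64(304.0), np.float32(10.7)), ('scene', 8.45, np.float64(304.2), np.float64(304.4), np.float32(8.2))]
t 8.4 tool local x,y,z -0.05505205188055334 0.24409908643495185 0.08819454125795476 q [-0.      0.7338  0.6794 -0.    ] F [ 0.18 -0.26  1.38] w -0.006
```

The carriage has all but stopped at about 304 mm. I'll move the fingers towards mid-gap, watch it, and compare pointer with mark.

Request:
arm_command --rows '[[0, [0.002, 0.025, 0], [0, 0, 0]], [0, [0.005, 0.065, 0], [0, 0, 0]], [0, [0.008, 0.105, 0], [0, 0, 0]], [0, [0.01, 0.13, 0], [0, 0, 0]], [0, [0.01, 0.13, 0], [0, 0, 0]], [0, [0.01, 0.13, 0], [0, 0, 0]]]'

```text
time: 9.0
tool_pos: [0.5171, 0.1136, 0.0882]
tool_rot: [0.0, 0.733, 0.68, -0.0]
contact_force: [-0.6, -0.1, -0.3]
gripper_width: -0.001
grasp_force: 0.0
```

```bash
python3 tr.py b; python3 -c "
import cv2
a=cv2.imread('pics/sceneb.png')[200:260,370:430];b=cv2.imread('pics/topb.png')[125:185,283:343]
r=lambda i:cv2.resize(i,(400,400),interpolation=cv2.INTER_CUBIC)
cv2.imwrite('pics/cb.png',cv2.hconcat([r(a),r(b)]))"
```

```text
[('top', 9.0, np.float64(303.8), np.float64(304.1), np.float32(10.8)), ('scene', 9.05, np.float64(304.2), np.float64(304.5), np.float32(7.5))]
t 9.0 tool local x,y,z -0.05516584658009538 0.28370398239280636 0.08817927740522494 q [ 1.000e-04  7.332e-01  6.801e-01 -1.000e-04] F [-0.62 -0.06 -0.33] w -0.001
```

View pics/cb.png

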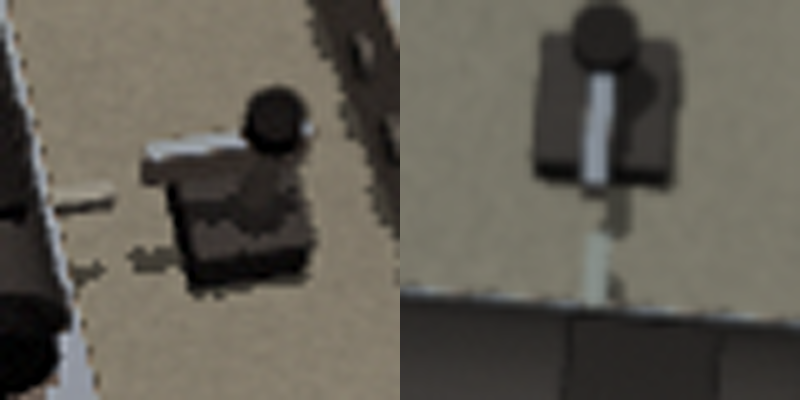

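Nothing moves. In the right-hand (top) crop the blade tip is at about (594.5,185) and the pointer tip at about (598,235), so they are nearly level. I'll compute the offset.

Run:
```python
from tr import *
T=pickle.load(open("top0.pkl","rb"));S=pickle.load(open("scene0.pkl","rb"))
k=6.6667
p=lambda x,y:(283+(x-400)/k-.43,125+y/k-.43)
b=atz(T,*p(594.5,185),.082);b2=atz(T,*p(600.5,75),.082);q=atz(T,*p(598,235),.059)
r=lambda x,y:(370+x/k-.43,200+y/k-.43)
print(b,q,"top: ptr-mark along y mm",(q-b)@ey*1e3,"blade base",(q-b2)@ey*1e3)
# scene: blade top end centre ~(147,152), pointer top tip centre ~(115,195)
b=atz(S,*r(148,152),.082);q=atz(S,*r(114,197),.059);print(b,q,(q-b)@ey*1e3)
```

```text
[0.71042769 0.12080439 0.082     ] [0.6983128  0.11970351 0.059     ] top: ptr-mark along y mm -2.0355389260659535 blade base -3.3137938257530664
[0.71003447 0.12382649 0.082     ] [0.69704414 0.11925877 0.059     ] -5.559750284597362
```

Run:
```python
from tr import *
T=vision.grab_frame("top"); S=vision.grab_frame("scene"); pickle.dump((T,S),open("b.pkl","wb"))
d=lambda f:f["color"][...,2].astype(int)-f["color"][...,0].astype(int)
print("top cols 306-318"); 
for v in range(134,172): print(v,d(T)[v,306:320], T["color"][v,306:320,1])
print("scene rows 218-240 cols 376-400")
for v in range(216,236): print(v,d(S)[v,376:408])
for nm,f,pts in(("T",T,[(312,140),(312,150),(312,164)]),("S",S,[(394,222),(400,221),(384,229)])):
  for u,v in pts: print(nm,u,v,dep(f,u,v))
```

```text
top cols 306-318
134 [-5 -4 -5 -4 -3 -2 -3 -3 -3 -3 -1 -1 -3 -4] [57 56 53 40 25 21 24 25 24 20 15 15 31 47]
135 [-5 -5 -6 -5 -4 -1  2  5  5  0 -1 -2 -2 -4] [55 55 55 50 39 28 37 36 30 12 15 21 28 36]
136 [-5 -4 -5 -5 -4  5 13 13 11  2 -2 -3 -3 -3] [ 56  55  55  54  50  64 102 104  90  38  25  27  27  29]
137 [-5 -5 -6 -5 -3  8 17 18 15  3 -4 -3 -3 -2] [ 56  56  56  55  55  83 134 138 119  51  28  27  28  27]
138 [-6 -6 -5 -5 -4  9 17 17 15  3 -4 -3 -3 -2] [ 57  56  57  57  56  86 138 141 122  49  29  28  28  28]
139 [-6 -5 -5 -6 -4  7 17 18 15  3 -3 -2 -3 -2] [ 56  56  56  56  57  89 138 141 122  51  28  27  28  29]
140 [-6 -6 -6 -6 -5  6 17 18 15  4 -3 -2 -3 -2] [ 57  57  57  57  62  94 138 141 122  51  29  29  30  31]
141 [-6 -6 -5 -6 -4  4 17 18 15  4 -3 -3 -2 -3] [ 58  57  58  58  71 108 140 141 120  51  29  28  31  38]
142 [-5 -6 -5 -5 -2  7 16 16 10  1 -3 -3 -4 -4] [ 57  57  57  59  80 120 141 137 111  48  29  31  38  50]
143 [-6 -5 -5 -5  0  9 18 15  5 -1 -3 -4 -6 -6] [ 56  57  57  59  83 124 140 132  96  42  30  36  49  56]
144 [-6 -6 -5 -5  2 12 18 14  1 -3 -3 -4 -6 -6] [ 5
[... 5456 characters left out ...]
  -3  -6  -6  -7  -5  -6]
233 [  1  13   5 -27 -26 -24 -26 -24 -25 -23 -23 -23 -23 -23 -24 -24 -24 -24
 -24 -23   1   0  -6  -9  -7  -2  -7  -9  -9  -6  -4  -3]
234 [ -3   8  10 -27 -26 -25 -24 -26 -24 -23 -23 -23 -25 -24 -23 -25 -22 -23
 -25 -23  -5  -2  -5  -9  -9  -8  -9  -8  -9  -9  -5  -3]
235 [ -2   6  16 -20 -24 -23 -22 -23 -24 -24 -23 -25 -24 -23 -24 -24 -24 -23
 -24 -24  -6   1  -3  -8 -10 -11 -10  -9  -9  -9 -11  -6]
T 312 140 [0.73964033 0.12043599 0.08251884]
T 312 150 [0.71606855 0.12026462 0.08150549]
T 312 164 [0.68755566 0.12022497 0.06209022]
S 394 222 [0.71639146 0.12430912 0.08034662]
S 400 221 [0.73299307 0.12449387 0.07814729]
S 384 229 [0.68886446 0.11816083 0.06536828]
```

Run:
```python
from tr import *
T,S=pickle.load(open("b.pkl","rb"))
for z in(.058,.060,.062):
    b=atz(T,311.7,149.5,.082);q=atz(T,312.1,164,z); b2=atz(S,394,221.9,.082);q2=atz(S,384,228.4,z)
    print(z,(q-b)@ey*1e3,(q2-b2)@ey*1e3,b,q,b2,q2)
# photometric views of ex direction
for f in(T,S):
    print(proj(f,b),proj(f,b+.02*ex))
np.set_printoptions(linewidth=200)
print(S["color"][218:234,380:400,1])
P=cloud(T);Q=cloud(S)
print("Tz blade",np.median(P[143:151,311:313].reshape(-1,3),0),"ptr",np.median(P[162:168,311:313].reshape(-1,3),0))
```

```text
0.058 -3.134279881895589 -2.218792255094553 [0.7171237  0.12095903 0.082     ] [0.68852849 0.12003589 0.058     ] [0.71605318 0.12376568 0.082     ] [0.69109354 0.12347847 0.058     ]
0.06 -3.192289545799275 -3.2343048250488993 [0.7171237  0.12095903 0.082     ] [0.68805344 0.1200146  0.06      ] [0.71605318 0.12376568 0.082     ] [0.69062468 0.12249631 0.06      ]
0.062 -3.2502992097029293 -4.249817395003134 [0.7171237  0.12095903 0.082     ] [0.68757839 0.11999331 0.062     ] [0.71605318 0.12376568 0.082     ] [0.69015582 0.12151415 0.062     ]
[311.7 149.5] [312.43758718 141.1400154 ]
[394.71049169 222.73710453] [402.23957473 221.62445416]
[[123 119 122 122 119 122 123 122 124 126 121 119 120 118 117 122 124 121 123 122]
 [122 117 122 120 117 121 122 121 121 119 122 120 120 119 121 124 121 122 122 121]
 [122 121 125 126 123 123 123 123 125 125 124 123 123 121 121 118 105 122 135 140]
 [118 121 126 125 126 123 126 124 123 121 118 120 135 143 149 150 148 148 152 150]
 [124 122 120 119 120 119 120 120 122 122 119 108 153 153 155 155 156 157 157 158]
 [127 123 118 121 119 120 118 119 
[... 262 characters left out ...]
49  41  44  41  46  44  46  42  45]
 [124 129 131 135 135 139 138 122 123 125 118  68  36  43  58  29  30  49  52  52]
 [138 140 140 140 142 143 142 126 122 123 122 119 122 119  87   3  18  51  58  56]
 [145 146 146 147 143 118  96 106 124 122 122 124 123 125 118   0  13  45  59  55]
 [ 95  94  70  53  52  42  46 103 124 121 121 122 124 125 121  26   7  23  31  32]
 [ 35  34  31  52  74  73  80 123 123 123 124 121 122 124 120  28   6  14  27  26]
 [100 121 122 125 125 126 124 125 123 123 123 123 120 118 120  85   0  16  28  29]
 [127 130 125 127 123 127 124 120 120 120 120 124 123 123 122 119   4   7  25  44]]
Tz blade [0.72477211 0.12150917 0.07974938] ptr [0.68688161 0.12140829 0.05997149]
```

Both views agree that the pointer is about 3.2 mm short of the blade. I'll creep the front pad forward by that much. First the fingers go close to the pad.

Request:
arm_command --rows '[[0, [0.003, 0.04, 0], [0, 0, 0]], [0, [0.007, 0.09, 0], [0, 0, 0]], [0, [0.011, 0.14, 0], [0, 0, 0]], [0, [0.015, 0.19, 0], [0, 0, 0]], [0, [0.018, 0.23, 0], [0, 0, 0]], [0, [0.02, 0.258, 0], [0, 0, 0]], [0, [0.021, 0.272, 0], [0, 0, 0]], [0, [0.0215, 0.279, 0], [0, 0, 0]], [0, [0.022, 0.283, 0], [0, 0, 0]], [0, [0.022, 0.286, 0], [0, 0, 0]], [0, [0.0222, 0.288, 0], [0, 0, 0]], [0, [0.0223, 0.29, 0], [0, 0, 0]]]'

```text
time: 10.2
tool_pos: [0.5238, 0.1995, 0.0882]
tool_rot: [0.0, 0.734, 0.679, -0.0]
contact_force: [0.4, 0.3, 0.1]
gripper_width: -0.004
grasp_force: 0.0
```

```bash
python3 tr.py
```

```text
[('top', 10.2, np.float64(303.6), np.float64(303.9), np.float32(11.5)), ('scene', 10.25, np.float64(304.2), np.float64(304.4), np.float32(5.6))]
t 10.2 tool local x,y,z -0.055120162012425894 0.36988828220530456 0.08815814781140821 q [ 0.000e+00  7.339e-01  6.793e-01 -1.000e-04] F [0.42 0.31 0.1 ] w -0.004
```

Request:
arm_command --rows '[[0, [0.0001, 0.0012, 0], [0, 0, 0]], [0, [0.0002, 0.0024, 0], [0, 0, 0]], [0, [0.0003, 0.0036, 0], [0, 0, 0]], [0, [0.0004, 0.0048, 0], [0, 0, 0]], [0, [0.0005, 0.006, 0], [0, 0, 0]], [0, [0.0006, 0.0072, 0], [0, 0, 0]], [0, [0.0007, 0.0084, 0], [0, 0, 0]], [0, [0.0007, 0.0096, 0], [0, 0, 0]], [0, [0.0008, 0.0108, 0], [0, 0, 0]], [0, [0.0009, 0.012, 0], [0, 0, 0]], [0, [0.001, 0.0132, 0], [0, 0, 0]], [0, [0.0011, 0.0144, 0], [0, 0, 0]]]'

```text
time: 11.3
tool_pos: [0.5241, 0.2042, 0.0882]
tool_rot: [0.0, 0.734, 0.679, -0.0]
contact_force: [-0.1, -0.4, 0.3]
gripper_width: 0.001
grasp_force: 0.1
```

```bash
python3 tr.py
```

```text
[('top', 11.3, np.float64(304.0), np.float64(304.3), np.float32(11.5)), ('scene', 11.35, np.float64(304.8), np.float64(304.9), np.float32(5.6))]
t 11.3 tool local x,y,z -0.05512307904642367 0.37458615293007985 0.08821775908069535 q [ 0.      0.7337  0.6795 -0.    ] F [-0.08 -0.42  0.25] w 0.001
```

Request:
arm_command --rows '[[0, [0.0001, 0.0011, 0], [0, 0, 0]], [0, [0.0002, 0.0022, 0], [0, 0, 0]], [0, [0.0003, 0.0033, 0], [0, 0, 0]], [0, [0.0003, 0.0044, 0], [0, 0, 0]], [0, [0.0004, 0.0052, 0], [0, 0, 0]]]'

```text
time: 11.82
tool_pos: [0.5242, 0.2058, 0.0882]
tool_rot: [-0.0, 0.734, 0.679, 0.0]
contact_force: [0.5, 1.0, -0.6]
gripper_width: 0.001
grasp_force: 0.0
```

```bash
python3 tr.py
```

```text
[('top', 11.817, np.float64(306.6), np.float64(306.8), np.float32(11.5)), ('scene', 11.867, np.float64(307.4), np.float64(307.7), np.float32(5.6))]
t 11.817 tool local x,y,z -0.05514752124796128 0.37619658253241706 0.0881953332624465 q [-0.      0.7337  0.6795  0.    ] F [ 0.49  0.98 -0.59] w 0.001
```

Request:
arm_command --rows '[[0, [-0.001, -0.015, 0], [0, 0, 0]], [0, [-0.004, -0.05, 0], [0, 0, 0]], [0, [-0.008, -0.1, 0], [0, 0, 0]], [0, [-0.012, -0.15, 0], [0, 0, 0]], [0, [-0.016, -0.2, 0], [0, 0, 0]], [0, [-0.018, -0.23, 0], [0, 0, 0]], [0, [-0.018, -0.23, 0], [0, 0, 0]]]'

```text
time: 12.5
tool_pos: [0.5187, 0.1349, 0.0882]
tool_rot: [0.0, 0.734, 0.679, -0.0]
contact_force: [-0.0, 0.2, -0.0]
gripper_width: 0.001
grasp_force: 0.0
```

```bash
python3 tr.py
```

```text
[('top', 12.5, np.float64(308.8), np.float64(308.9), np.float32(10.9)), ('scene', 12.55, np.float64(309.2), np.float64(309.6), np.float32(7.3))]
t 12.5 tool local x,y,z -0.0551828603612792 0.305063612249722 0.08817082444984514 q [ 1.000e-04  7.345e-01  6.786e-01 -2.000e-04] F [-0.04  0.2  -0.03] w 0.001
```

Request:
arm_command --rows '[[0, [0, 0, 0], [0, 0, 0]], [0, [0, 0, 0], [0, 0, 0]], [0, [0, 0, 0], [0, 0, 0]]]'

```text
time: 12.85
tool_pos: [0.5189, 0.1373, 0.0882]
tool_rot: [-0.0, 0.733, 0.68, 0.0]
contact_force: [-0.3, -0.9, -0.2]
gripper_width: 0.001
grasp_force: 0.0
```

```bash
python3 tr.py c
python3 - <<'E'
from tr import *
np.set_printoptions(linewidth=200)
c=cv2.imread("pics/topc.png").astype(int)
for v in list(range(146,152,2))+list(range(160,169)): print(v,(c[...,0]-c[...,2])[v,304:318],c[v,304:318,1])
a=cv2.imread('pics/scenec.png')[200:260,370:430];b=cv2.imread('pics/topc.png')[125:185,283:343]
r=lambda i:cv2.resize(i,(400,400),interpolation=cv2.INTER_CUBIC)
cv2.imwrite('pics/cc.png',cv2.hconcat([r(a),r(b)]))
E
```

```text
[('top', 12.85, np.float64(308.8), np.float64(309.0), np.float32(10.9)), ('scene', 12.9, np.float64(309.2), np.float64(309.6), np.float32(7.2))]
t 12.85 tool local x,y,z -0.05520261008464876 0.30747069696472945 0.0882039008565304 q [-0.      0.7334  0.6798  0.    ] F [-0.33 -0.89 -0.22] w 0.001
146 [-6 -6 -5 -6 -6 -3  7 17 18 14  1 -3 -3 -4] [ 57  57  56  57  56  60  92 138 142 125  59  32  30  41]
148 [-5 -5 -5 -4 -5 -3  9 18 18 15  2 -3 -4 -5] [ 49  50  50  50  50  54  88 139 142 123  53  30  38  51]
150 [-1  0  0 -2 -1  1  9 18 18 16  5 -1 -2 -3] [ 12  13  13  14  15  32  84 138 142 122  45  17  19  29]
160 [-16 -16 -16 -15 -12  -3   0  -1  -4  -8 -10 -10 -12 -14] [119 119 119 118 123 136 139 136 119  79  73  75  87 111]
161 [-16 -16 -16 -16 -11  -1   2   1  -5 -13 -16 -15 -15 -15] [119 120 119 119 125 138 143 140 128 110 109 110 114 119]
162 [-16 -17 -16 -15 -10   1   3   1  -7 -14 -16 -16 -16 -15] [121 122 121 120 127 141 143 136 120 118 118 119 118 120]
163 [-16 -16 -16 -15  -8   1   3   0  -8 -15 -17 -16 -16 -16] [121 122 121 119 126 141 143 138 125 121 121 121 121 120]
164 [-16 -16 -16 -14  -7   3   2   0  -9 -16 -16 -15 -16 -17] [120 121 121 123 130 142 143 135 118 120 119 118 118 118]
165 [-16 -17 -17 -14  -7   2   3   0 -10 -16 -15 -15 -16 -16] [120 121 123 125 132 143 143 136 119 116 116 116 118 117]
166 [-17 -16 -17 -14  -7   2   4   1  -7 -10 -11 -13 -16 -16] [119 120 123 125 132 143 142 131  95  83  83  96 117 119]
167 [-16 -16 -16 -14  -6   2   4   2  -6  -9  -9 -12 -16 -17] [120 121 123 124 132 143 142 126  76  68  71  90 118 121]
168 [-15 -16 -16 -13  -4   3   4   1  -6  -9  -9 -12 -16 -17] [117 119 122 123 132 143 142 125  73  67  69  89 119 121]
```

View pics/cc.png

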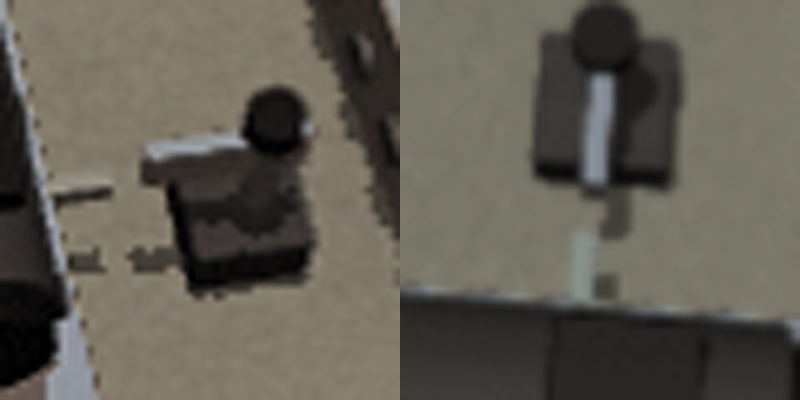

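The carriage stands still with the pointer about 2 mm past the blade. I'll trim it back with a very slow touch on the rear pad.

Request:
arm_command --rows '[[0, [-0.002, -0.025, 0], [0, 0, 0]], [0, [-0.005, -0.065, 0], [0, 0, 0]], [0, [-0.008, -0.11, 0], [0, 0, 0]], [0, [-0.012, -0.15, 0], [0, 0, 0]], [0, [-0.014, -0.18, 0], [0, 0, 0]], [0, [-0.0155, -0.2, 0], [0, 0, 0]], [0, [-0.016, -0.209, 0], [0, 0, 0]], [0, [-0.0164, -0.213, 0], [0, 0, 0]], [0, [-0.0166, -0.215, 0], [0, 0, 0]], [0, [-0.0167, -0.216, 0], [0, 0, 0]], [0, [-0.0168, -0.217, 0], [0, 0, 0]], [0, [-0.0168, -0.2175, 0], [0, 0, 0]]]'

```text
time: 13.95
tool_pos: [0.5138, 0.0718, 0.0882]
tool_rot: [-0.0, 0.734, 0.68, -0.0]
contact_force: [-0.3, 0.1, -0.0]
gripper_width: 0.003
grasp_force: 0.0
```

Request:
arm_command --rows '[[0, [0, -0.0006, 0], [0, 0, 0]], [0, [-0.0001, -0.0012, 0], [0, 0, 0]], [0, [-0.0001, -0.0018, 0], [0, 0, 0]], [0, [-0.0002, -0.0024, 0], [0, 0, 0]], [0, [-0.0002, -0.003, 0], [0, 0, 0]], [0, [-0.0003, -0.0036, 0], [0, 0, 0]], [0, [-0.0003, -0.0042, 0], [0, 0, 0]], [0, [-0.0004, -0.0048, 0], [0, 0, 0]], [0, [-0.0004, -0.0054, 0], [0, 0, 0]], [0, [-0.0005, -0.006, 0], [0, 0, 0]], [0, [-0.0005, -0.0066, 0], [0, 0, 0]], [0, [-0.0006, -0.0072, 0], [0, 0, 0]]]'

```text
time: 14.95
tool_pos: [0.5136, 0.0694, 0.0882]
tool_rot: [0.0, 0.734, 0.679, 0.0]
contact_force: [0.4, -0.2, 0.1]
gripper_width: 0.001
grasp_force: 0.0
```

```bash
python3 tr.py
```

```text
[('top', 14.95, np.float64(309.0), np.float64(309.1), np.float32(10.8)), ('scene', 15.0, np.float64(309.2), np.float64(309.5), np.float32(8.6))]
t 14.95 tool local x,y,z -0.05516488292089982 0.23932333394801633 0.08820961587859208 q [0.     0.7337 0.6795 0.    ] F [ 0.38 -0.23  0.06] w 0.001
```

Request:
arm_command --rows '[[0, [0, -0.0006, 0], [0, 0, 0]], [0, [-0.0001, -0.0012, 0], [0, 0, 0]], [0, [-0.0001, -0.0018, 0], [0, 0, 0]], [0, [-0.0002, -0.0024, 0], [0, 0, 0]], [0, [-0.0002, -0.003, 0], [0, 0, 0]], [0, [-0.0003, -0.0036, 0], [0, 0, 0]], [0, [-0.0003, -0.0042, 0], [0, 0, 0]], [0, [-0.0004, -0.0048, 0], [0, 0, 0]]]'

```text
time: 15.72
tool_pos: [0.5135, 0.0679, 0.0882]
tool_rot: [0.0, 0.734, 0.679, 0.0]
contact_force: [0.6, -0.4, -0.5]
gripper_width: -0.003
grasp_force: 0.0
```

```bash
python3 tr.py
```

```text
[('top', 15.717, np.float64(307.8), np.float64(308.0), np.float32(10.7)), ('scene', 15.767, np.float64(308.0), np.float64(308.1), np.float32(8.6))]
t 15.717 tool local x,y,z -0.05516664998130208 0.23784472463876746 0.0882197673920867 q [0.     0.7337 0.6795 0.    ] F [ 0.56 -0.44 -0.46] w -0.003
```

It's moving gently to the right. I'll withdraw the fingers to mid-gap now and check.

Request:
arm_command --rows '[[0, [0.001, 0.015, 0], [0, 0, 0]], [0, [0.004, 0.05, 0], [0, 0, 0]], [0, [0.008, 0.1, 0], [0, 0, 0]], [0, [0.012, 0.15, 0], [0, 0, 0]], [0, [0.016, 0.2, 0], [0, 0, 0]], [0, [0.018, 0.23, 0], [0, 0, 0]], [0, [0.018, 0.23, 0], [0, 0, 0]], [0, [0.018, 0.23, 0], [0, 0, 0]]]'

```text
time: 16.48
tool_pos: [0.5188, 0.1374, 0.0881]
tool_rot: [0.0, 0.733, 0.68, -0.0]
contact_force: [-0.3, 0.3, 0.2]
gripper_width: -0.005
grasp_force: 0.0
```

```bash
python3 tr.py
```

```text
[('top', 16.483, np.float64(306.6), np.float64(306.7), np.float32(10.9)), ('scene', 16.533, np.float64(306.8), np.float64(307.1), np.float32(7.3))]
t 16.483 tool local x,y,z -0.055272326664755775 0.3075803859603385 0.08812929387591362 q [ 1.000e-04  7.332e-01  6.800e-01 -2.000e-04] F [-0.33  0.33  0.23] w -0.005
```

The carriage is now within about 0.5 mm of the mark. I'll lift straight out and wait a few seconds.

Request:
arm_command --rows '[[0, [0, 0, 0.02], [0, 0, 0]], [0, [0, 0, 0.07], [0, 0, 0]], [0, [0, 0, 0.14], [0, 0, 0]], [0, [0, 0, 0.22], [0, 0, 0]], [0, [0, 0, 0.3], [0, 0, 0]], [0, [0, 0, 0.38], [0, 0, 0]], [0, [0, 0, 0.44], [0, 0, 0]], [0, [0, 0, 0.48], [0, 0, 0]], [0, [0, 0, 0.5], [0, 0, 0]], [0, [0, 0, 0.5], [0, 0, 0]], [0, [0, 0, 0.5], [0, 0, 0]], [0, [0, 0, 0.5], [0, 0, 0]]]'

```text
time: 17.58
tool_pos: [0.5181, 0.1367, 0.2364]
tool_rot: [-0.001, 0.734, 0.679, -0.001]
contact_force: [0.2, 0.2, -0.1]
gripper_width: 0.0
grasp_force: 0.0
```

Request:
arm_command --rows '[[0, [0, 0, 0], [0, 0, 0]], [0, [0, 0, 0], [0, 0, 0]], [0, [0, 0, 0], [0, 0, 0]], [0, [0, 0, 0], [0, 0, 0]], [0, [0, 0, 0], [0, 0, 0]], [0, [0, 0, 0], [0, 0, 0]], [0, [0, 0, 0], [0, 0, 0]], [0, [0, 0, 0], [0, 0, 0]], [0, [0, 0, 0], [0, 0, 0]], [0, [0, 0, 0], [0, 0, 0]], [0, [0, 0, 0], [0, 0, 0]], [0, [0, 0, 0], [0, 0, 0]]]'

```text
time: 18.58
tool_pos: [0.5189, 0.1369, 0.2382]
tool_rot: [0.0, 0.734, 0.679, 0.0]
contact_force: [0.3, 1.4, 0.2]
gripper_width: 0.003
grasp_force: 0.0
```

Request:
arm_command --rows '[[0, [0, 0, 0], [0, 0, 0]], [0, [0, 0, 0], [0, 0, 0]], [0, [0, 0, 0], [0, 0, 0]], [0, [0, 0, 0], [0, 0, 0]], [0, [0, 0, 0], [0, 0, 0]], [0, [0, 0, 0], [0, 0, 0]], [0, [0, 0, 0], [0, 0, 0]], [0, [0, 0, 0], [0, 0, 0]], [0, [0, 0, 0], [0, 0, 0]], [0, [0, 0, 0], [0, 0, 0]], [0, [0, 0, 0], [0, 0, 0]], [0, [0, 0, 0], [0, 0, 0]]]'

```text
time: 19.58
tool_pos: [0.5189, 0.1369, 0.2382]
tool_rot: [0.0, 0.734, 0.679, 0.0]
contact_force: [0.3, -0.2, 0.1]
gripper_width: -0.002
grasp_force: 0.0
```

Request:
arm_command --rows '[[0, [0, 0, 0], [0, 0, 0]], [0, [0, 0, 0], [0, 0, 0]], [0, [0, 0, 0], [0, 0, 0]], [0, [0, 0, 0], [0, 0, 0]], [0, [0, 0, 0], [0, 0, 0]], [0, [0, 0, 0], [0, 0, 0]], [0, [0, 0, 0], [0, 0, 0]], [0, [0, 0, 0], [0, 0, 0]], [0, [0, 0, 0], [0, 0, 0]], [0, [0, 0, 0], [0, 0, 0]], [0, [0, 0, 0], [0, 0, 0]], [0, [0, 0, 0], [0, 0, 0]]]'

```text
time: 20.58
tool_pos: [0.5189, 0.1369, 0.2382]
tool_rot: [0.0, 0.734, 0.679, 0.0]
contact_force: [-0.5, 0.7, 0.5]
gripper_width: 0.001
grasp_force: 0.0
```

```bash
python3 tr.py d; python3 -c "
import cv2
a=cv2.imread('pics/scened.png')[200:260,370:430];b=cv2.imread('pics/topd.png')[125:185,283:343]
r=lambda i:cv2.resize(i,(400,400),interpolation=cv2.INTER_CUBIC)
cv2.imwrite('pics/cd.png',cv2.hconcat([r(a),r(b)]))"
```

```text
[('top', 20.583, np.float64(306.6), np.float64(307.1), np.float32(14.0)), ('scene', 20.633, np.float64(307.0), np.float64(307.1), np.float32(6.0))]
t 20.583 tool local x,y,z -0.055119815521113516 0.307076054341552 0.2382253009203987 q [0.     0.7337 0.6795 0.    ] F [-0.46  0.73  0.49] w 0.001
```

View pics/cd.png

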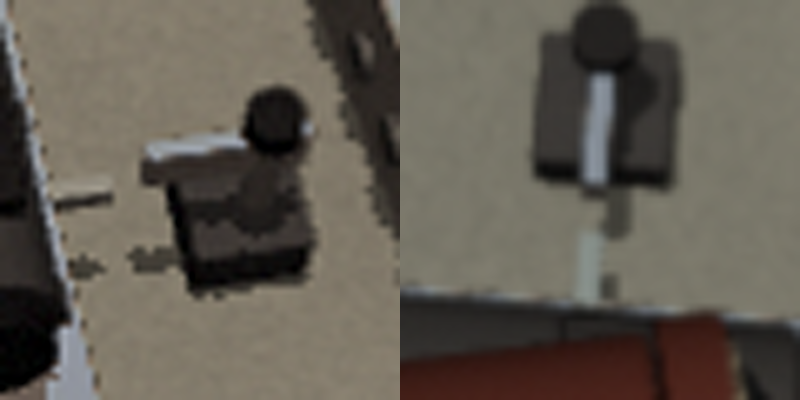

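The pointer, at about (590,265) in the right-hand crop, lies on the line of the blade. The carriage has stood still for 4 s and the fingers are clear, so I'll hand in.

```bash
python3 -c "
from plant import manip
print(manip.job_done())"
```

```text
the job is handed in; nothing more can be done
None
```

The job is handed in: I pushed the carriage left and braked it on its pads, then trimmed it by about 5 mm left and 2 mm back right. Its pointer rests within about 1 mm of the blade by the camera images, it had stood still for 4 s at hand-in, and the fingers are clear.

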